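# Chuck the bit, then present the slat through the guard window

### The arm

A 6-joint arm with a two-finger parallel gripper is mounted at the origin on the work surface. World frame = base frame: x ahead of the robot, y to its left, z up, the work surface at z = 0. Lengths are in m, angles in rad, forces in N, time in s.
With the tool pointing down it reaches from about 0.325 to 0.9 m from the base axis. Payload 6.1 kg.
Tool frame: the origin (TCP) lies between the finger pads; the fingertips stand 14 mm ahead of it and the grasp point (between the pads) lies 5 mm behind it; z points along the fingers, y is the direction in which the jaws open and shut (so a half turn about z gives the same grasp; the last joint's range is limited). The gripper opens to 85 mm and grips with 20 to 120 N. Pads are 22 mm wide; open, the fingers measure 114 mm over their backs; the gripper's body (76 mm by 85 mm) begins 54 mm behind the grasp point. The pads swing forward as they close: fully open they stand 13 mm farther back than shut.
Start: joints at [1.108, 0.22, 1.526, -0, 1.395, -0.126], TCP at [0.207, 0.59, 0.245] pointing down, gripper open.
Joint ranges: [-2.98, 2.98], [-0.91, 2.08], [0.09, 2.57], [-1.24, 4.39], [0.2, 2.65], [-2.68, 2.68]. Speed limits (rad/s): [2.57, 2.57, 3.01, 3.14, 3.14, 3.14].

### API

Orientations are given as a unit quaternion [w, x, y, z].
In Python, from station import status, imaging, r gives the robot as it stands.
- The arm moves only by the tool play_rows, never from a script. Its argument "steps" is a list of rows, each an object with "twist": the turn, a rotation vector about the tool's x, y, z in degrees, a list of three; "travel": the shift along the tool's x, y, z in cm, a list of three; "hand": the opening in per cent of the stroke, from 0 (shut) to 100 (fully open). A call has 1 to 5 rows; each row shifts and turns the commanded pose from where the row before left it, along the tool's axes as they then stand; what a row does not reach is not made up. A row lasts 1/8 s, in which the tool goes at most 62.5 mm and 10.7 degrees, less where a joint would pass 70% of its speed; a pose out of reach is approached as far as the arm can. A call is refused whole if a number of a shift passes 6.25 or a number of a turn 10.7, either way. A call with a gripper value outside its range is refused whole. The fingers move at their own pace and stop on an object; "newtons" is the grip in N (left out, the last holds). Time passes only in rows, so rows that do not move let the fingers close. It gives the time, the measured TCP pose, the force and the opening at its end, in the units of the state.
- status.state(): the state, without advancing time (a new reading comes with each control period).
- imaging.read_camera(name): name is "scene" or "side" or "wrist"; returns a dict with "color" (420x560x3 uint8, red, green, blue), "fx", "fy", "cx", "cy" (pixels), "origin" and "rotation" of the camera in the world; the wrist camera has in their place "hand_eye" (4x4, takes a point from camera to tool coordinates, whose origin is the TCP and whose axes are the flange's). Camera axes: x right, y up, looking along -z (the intrinsics and any distortion apply to the point x, -y, -z); pixel columns grow to the right and rows downward; lengths in m; the calibration is good to about 2 mm. A picture is of the moment at which its call begins: read the wrist's pose just before it. There is no depth.
- r.finish_job(): hands the job in, once; it reports no verdict.
The state is a dict: "clock": time; "qpos": joint angles; "joint_vel": joint speeds; "tau": joint torques, N m; "tcp_pos": TCP position; "ee_rot": TCP orientation; "force": force on the tool from outside, world axes, zero at the start; "torque": the same for the moment, N m; "opening": opening from 0.0 (shut) to 1.0 (fully open).
Only numpy, scipy, OpenCV 4.12 (cv2) and the standard library are available. Lean on these libraries where they do the work, as an engineer would, in place of code of your own. Each camera call takes 0.05 s, during which the arm holds its last target.

### The job

Get the chair slat ready for end boring: swing the handle of the upright chuck clockwise (seen from above) until its jaws are tight on the bit. Then take the tall round-edged slat out of the rack, pass it upright down through the window of the guard plate until its lower end meets the point of the bit without being rammed (touching lightly, or a few millimetres short), and finish while still holding it there. Leave the batten, the glue bottle, the hammer and the offcut where they are.

Things in the scene. Friction and masses are not known exactly. Their poses are not given: they have to be found in the camera images.
- station: Boring station, fixed: steel base 150 x 130 x 15 mm, an upright chuck in its middle, an aluminium guard plate 110 x 120 x 12 mm above it on two posts at the back. Plate top 142 mm above the bench (post caps 148), its front edge 35 mm before the chuck axis. Origin on the bench on the chuck axis; x to the back (posts), y left, z up; the handle is at the front (-x).
- window (a point): Centre of the window in the guard plate, at the plate's top face, 142 mm above the bench, straight above the chuck's axis. The window is a straight slot through the 12 mm plate, 42 mm long along its y and 16 mm wide along its x (2 mm more than the slat each way). Axes as the station's.
- chuck_axis (a point): A point on the chuck's upright turning axis, 110 mm above the bench (the height at which to grip the handle).
- sleeve (a joint): Angle of the chuck sleeve, rad. 0 is fully open; grows as the handle swings clockwise seen from above; starts at 0 to 0.35. Three jaws travel 4 mm inwards per rad, meet the bit at about 0.88 and are tight at 1.0; hard stop at 1.15. Stiff (about 3 N at the handle, up to about 8 N as the jaws tighten); stays where it is left.
- handle (a point): Middle of the chuck handle's grip: upright wooden cylinder, 22 mm diameter, 75 to 130 mm above the bench (this point 110), on a bar from the sleeve, 115 mm from the chuck axis, at the station's front. In the station's frame it lies in the direction pi + 0.55 - (sleeve angle), counted counter-clockwise from the x axis.
- jaw_a: One of the three steel chuck jaws around the bit, 7 mm wide, 24 mm tall, 74 to 98 mm above the bench; origin on the chuck's axis when open, its x pointing outwards through the jaw. Closes with the sleeve.
- jaw_b: The second jaw, as jaw_a, 120 degrees on.
- jaw_c: The third jaw, as jaw_a, 240 degrees on.
- bit: Steel boring bit standing point up, loose, in the chuck: shank 10 mm diameter, head 20 mm diameter and 9 mm tall, 88 mm long in all. Origin at the centre of its lower end, 30 mm above the bench.
- bit_point (a point): Point of the bit (a 6 mm pin above the head), 118 mm above the bench, 24 mm below the top of the guard plate.
- slat_mid (a point): Centre of the chair slat: pale wood, 14 mm thick (its x) x 40 wide (y) x 170 long (z), edges and ends rounded, about 90 g. It stands upright in either pocket of the rack, 45 mm deep in it; its top is 185 mm above the bench, this point 100 mm. It is the taller of the two pieces in the rack.
- slat_nose (a point): Centre of the slat's lower end, 85 mm below slat_mid along its length. Axes as the slat's.
- rack: Dark wooden stock rack, fixed, 60 x 170 mm and 60 mm tall, with two pockets 16 x 42 mm, 45 mm deep, 42 mm either side of its middle along its y. Origin under its centre.
- batten: Bystander: square-edged pale batten 14 x 40 x 120 mm standing in the other pocket of the rack, its top 135 mm above the bench. Origin at the centre of its lower end.
- glue: Bystander: white bottle 52 mm diameter, 130 mm tall, beyond the work. Origin under its centre.
- hammer: Bystander: wooden-handled hammer lying on the bench left of the station, its handle towards -x at yaw 0.
- offcut: Bystander: wood offcut 90 x 50 x 30 mm on the bench, right of the rack. Origin under its centre.
- slat: The slat as a whole; origin at the centre of its lower end (the same point as slat_nose).
There are look-alikes about, which are no part of the job. Leave any purple or red look-alike of the slat alone. Of the things that look like the station, the middle-sized one is meant.

How it is judged:
On the way, in this order (a step that is already met when the one before it is completed fails the run):
1. the three jaws are tight on the bit while the slat still stands in the rack (contact force between each of jaw_a, jaw_b, jaw_c and bit above 1.5 N and distance of slat_mid from where it was at the start of the episode below 0.03 m), for 0.2 s.
2. the slat is carried clear of the rack between the fingers (height (world z) of slat_nose above 0.075 m and contact force between the fingers and slat above 1 N), for 0.1 s.
3. the slat's lower end has passed through the guard window (horizontal distance between slat_nose and window below 0.008 m and z of slat_nose in the frame of window below -0.012 m), for 0.2 s.
At the end, for the whole second after the job is handed in: All three jaws press on the bit (over 1.5 N each); the slat's lower end is through the window, at least 12 mm below the plate's top, within 8 mm of the bit's point; the slat is upright within 0.09 rad, still, and held between the fingers (over 2 N) (all of step 3 and contact force between each of jaw_a, jaw_b, jaw_c and bit above 1.5 N and distance between slat_nose and bit_point below 0.008 m and angle between slat_mid's own z axis and vertical below 0.09 rad and contact force between the fingers and slat above 2 N and linear speed of slat below 0.02 m/s); the arm keeps its last pose, push and grip.
It fails at once if the slat is rammed against the bit (over 60 N) (contact force between slat and bit above 60 N).
It fails at once if the batten, glue bottle, hammer or offcut is moved by more than 25 mm (distance of any of batten, glue, hammer, offcut from where it was at the start of the episode above 0.025 m).
It also fails if it takes over 64 s, if anything falls off the work surface, if the arm or the gripper's body presses on something with over 40 N, if the wrist force passes 120 N, or if a joint passes its speed limit or range.

## Working session

There is one attempt and no reset: what is moved stays moved. The work goes in short steps, Python scripts to look and compute and a tool call to move; the robot and the scene stay as the last step left them, time stands still between calls to the robot, and variables do not carry over. Pictures are saved under pics/ and viewed, and the job is handed in when it is done.

Besides the shell and the picture viewer there is one more tool, called after ">>>" by a JSON object that holds its "name" and its "arguments". play_rows: Moves the arm, as the interface text tells. Its arguments: {"type":"object","properties":{"steps":{"type":"array","items":{"type":"object","properties":{"twist":{"type":"array","items":{"type":"number"}},"travel":{"type":"array","items":{"type":"number"}},"hand":{"type":"number"}}}},"newtons":{"type":"number"}},"required":["steps"]}

```bash
ls; mkdir -p pics; python3 - <<'E'
from station import status, imaging, r
import cv2
print(status.state())
for n in ["scene","side","wrist"]:
    d=imaging.read_camera(n); cv2.imwrite(f"pics/{n}0.png",d["color"][:,:,::-1])
    print(n,{k:v for k,v in d.items() if k!="color"})
E
```

```text
pics
{'clock': 0.0, 'qpos': array([ 1.10789510e+00,  2.21227634e-01,  1.52764127e+00,  1.49335301e-05,
        1.39467799e+00, -1.26135080e-01]), 'joint_vel': array([ 9.23613120e-04,  3.93290256e-04, -3.35657176e-04,  9.07570052e-05,
       -2.07231978e-03, -1.22684290e-03]), 'tau': array([-1.65757715e-04, -4.96904790e+01, -3.89401460e+01, -3.54127326e-05,
        1.09249132e-02, -1.27465253e-05]), 'tcp_pos': array([0.20627983, 0.58935891, 0.24418231]), 'ee_rot': array([-2.90670203e-04,  1.67589726e-01,  9.85856343e-01, -9.32912067e-04]), 'force': array([-0.05568961, -0.40917223,  0.17442963]), 'torque': array([ 0.05924334, -0.05771123, -0.02618215]), 'opening': 1.003499545808215}
scene {'fx': 423.5602676770273, 'fy': 423.5602676770273, 'cx': 279.84417083773627, 'cy': 207.55590888603373, 'origin': array([ 1.30453198, -0.17450523,  1.13593336]), 'rotation': array([0.74150477, 0.24239766, 0.20447702, 0.59127253])}
side {'fx': 439.2478944672035, 'fy': 439.2478944672035, 'cx': 274.923990521896, 'cy': 205.26377084484517, 'origin': array([ 0.248138  , -0.87997637,  0.6730448 ]), 'rotation': array([ 0.85666274,  0.48739089, -0.0822165 , -0.14771429])}
wrist {'fx': 313.12305519007265, 'fy': 313.12305519007265, 'cx': 282.90473021699984, 'cy': 201.45674162953546, 'hand_eye': array([[-7.11457755e-04,  9.60660984e-01,  2.77722824e-01,
         6.99934322e-02],
       [ 9.99999680e-01,  7.85034349e-04, -1.53730050e-04,
        -1.36711056e-03],
       [-3.65704417e-04,  2.77722626e-01, -9.60661236e-01,
        -1.29086318e-01],
       [ 0.00000000e+00,  0.00000000e+00,  0.00000000e+00,
         1.00000000e+00]])}
```

View pics/scene0.png

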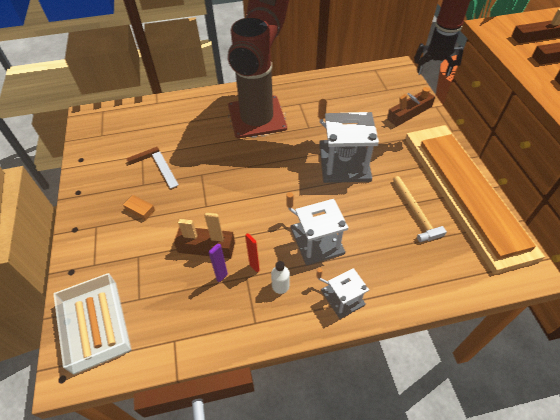

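View pics/side0.png

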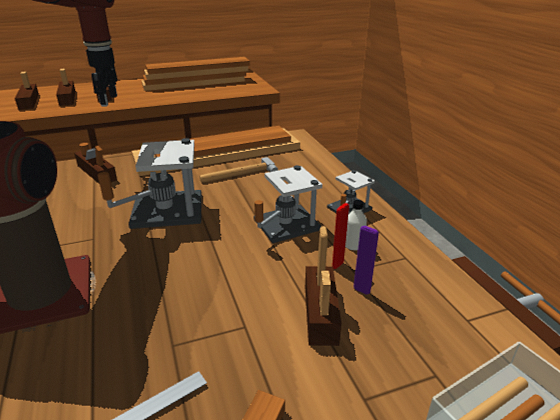

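View pics/wrist0.png

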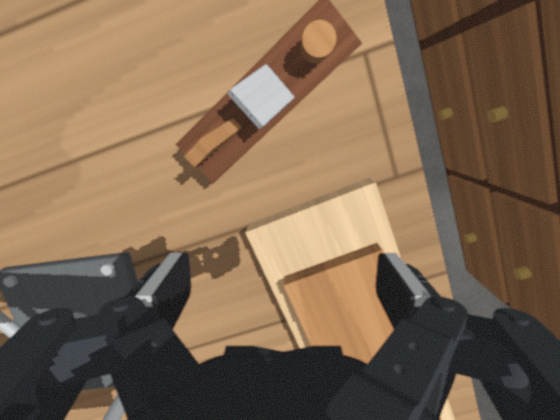

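Three station look-alikes appear in the scene picture: large (348,145), middle (320,228) and small (346,290). The middle one is meant. The rack is at (205,240). Its pale pieces are at (187,229) and (213,227), and the right one looks taller. The purple (218,262) and red (252,252) pieces stay untouched. I'll check this in enlarged crops.

```bash
cat > h.py <<'E'
import numpy as np, cv2
from scipy.spatial.transform import Rotation as R
from station import status, imaging, r
def rot(q): return R.from_quat([q[1],q[2],q[3],q[0]])
def cam(n):
    s=status.state(); d=imaging.read_camera(n)
    if n=="wrist":
        H=d["hand_eye"]; Rt=rot(s["ee_rot"]).as_matrix()
        d["Rm"]=Rt@H[:3,:3]; d["o"]=Rt@H[:3,3]+s["tcp_pos"]
    else:
        d["Rm"]=rot(d["rotation"]).as_matrix(); d["o"]=d["origin"]
    return d
def un(d,u,v,z):
    c=np.array([(u-d["cx"])/d["fx"],-(v-d["cy"])/d["fy"],-1]); w=d["Rm"]@c
    return d["o"]+w*(z-d["o"][2])/w[2]
def pr(d,p):
    c=d["Rm"].T@(np.asarray(p)-d["o"]); return np.array([d["cx"]-d["fx"]*c[0]/c[2], d["cy"]+d["fy"]*c[1]/c[2]])
def crop(d,u0,v0,w,h,k,f):
    im=cv2.resize(d["color"][v0:v0+h,u0:u0+w,::-1],None,fx=k,fy=k,interpolation=cv2.INTER_CUBIC)
    for i in range(0,w,10): cv2.line(im,(i*k,0),(i*k,6 if i%50 else 14),(0,0,255),1)
    for i in range(0,h,10): cv2.line(im,(0,i*k),(6 if i%50 else 14,i*k),(0,0,255),1)
    cv2.imwrite(f,im)
E
python3 - <<'E'
from h import *
d=cam("scene"); crop(d,270,180,100,90,8,"pics/a_st.png"); crop(d,160,200,100,70,8,"pics/a_rk.png")
d=cam("side"); crop(d,240,150,100,90,8,"pics/b_st.png"); crop(d,280,220,100,130,6,"pics/b_rk.png") if 0 else crop(d,290,220,60,130,4,"pics/b_rk.png")
E
```

```text
(no output)
```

View pics/a_st.png

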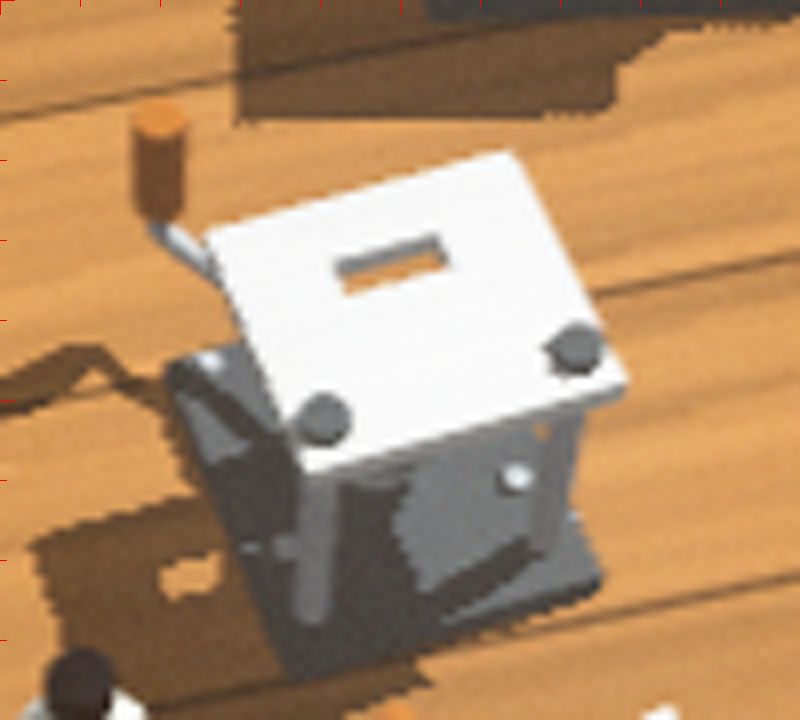

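View pics/a_rk.png

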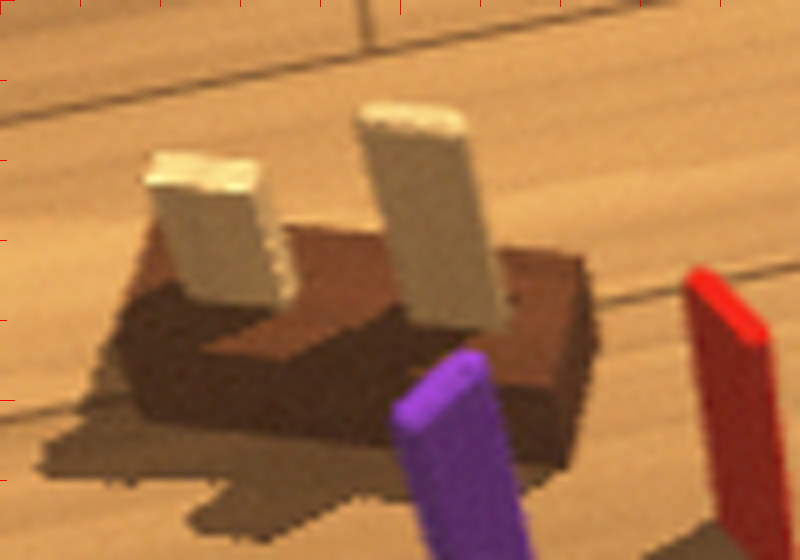

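View pics/b_st.png

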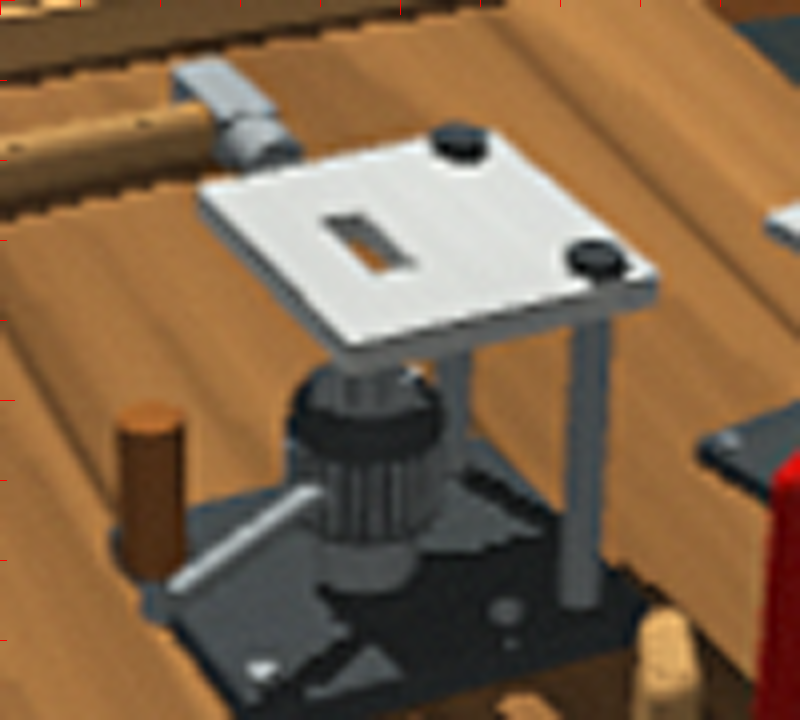

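View pics/b_rk.png

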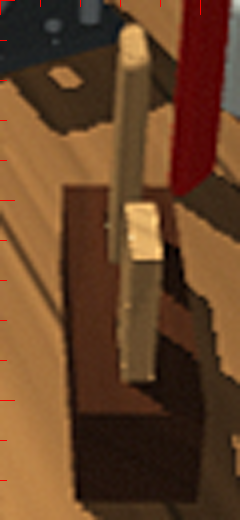

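```bash
python3 - <<'E'
from h import *
a=cam("scene"); b=cam("side")
A=lambda u,v,z,x0=270,y0=180:un(a,x0+(u)/8-.5+.06,y0+v/8-.5+.06,z)
B=lambda u,v,z:un(b,240+u/8-.44,150+v/8-.44,z)
f=lambda *p:[print(n,np.round(q,4)) for n,q in p]
pc=[A(205,232,.142),A(512,150,.142),A(628,378,.142),A(306,464,.142)]
print("scene plate",np.round(pc,4),np.mean(pc,0))
pb=[B(200,190,.142),B(490,135,.142),B(655,272,.142),B(352,345,.142)]
print("side plate",np.round(pb,4),np.mean(pb,0))
f(("winA",A(392,264,.142)),("winB",B(369,240,.142)),("hA",A(159,118,.13)),("hB",B(150,417,.13)))
R_=lambda u,v,z:A(u,v,z,160,200)
f(("slat l",R_(362,110,.183)),("slat r",R_(463,118,.183)),("slat c",R_(412,118,.183)),("bat",R_(205,172,.135)))
f(("bat corners",R_(155,153,.135)),("",R_(260,160,.135)),("",R_(253,192,.135)),("",R_(146,184,.135)))
C=lambda u,v,z:un(b,290+u/4-.38,220+v/4-.38,z)
f(("slatB",C(134,45,.183)),("batB",C(143,231,.135)))
f(("rack top",R_(585,258,.06)),("",R_(555,385,.06)),("rackside",C(62,186,.06)),("",C(75,413,.06)),("",C(205,413,.06)),("",C(170,186,.06)))
# glue, red, purple
f(("glue",un(a,280,268,.13)),("purple",R_(440,390,.17)),("red",R_(728,305,.17)),("off",un(a,138,207,.03)))
E
```

```text
scene plate [[0.5845 0.0149 0.142 ]
 [0.5737 0.1352 0.142 ]
 [0.6815 0.1451 0.142 ]
 [0.6906 0.025  0.142 ]] [0.63256359 0.08003299 0.142     ]
side plate [[0.5738 0.1301 0.142 ]
 [0.6818 0.1364 0.142 ]
 [0.6932 0.0245 0.142 ]
 [0.5845 0.0123 0.142 ]] [0.63329462 0.07583347 0.142     ]
winA [0.6142 0.0775 0.142 ]
winB [0.6144 0.0767 0.142 ]
hA [0.5192 0.013  0.13  ]
hB [0.518  0.0109 0.13  ]
slat l [ 0.5724 -0.2429  0.183 ]
slat r [ 0.5839 -0.2089  0.183 ]
slat c [ 0.5799 -0.2262  0.183 ]
bat [ 0.5503 -0.3051  0.135 ]
bat corners [ 0.5376 -0.3222  0.135 ]
 [ 0.5495 -0.2851  0.135 ]
 [ 0.5632 -0.289   0.135 ]
 [ 0.5507 -0.3265  0.135 ]
slatB [ 0.578  -0.2291  0.183 ]
batB [ 0.5488 -0.3084  0.135 ]
rack top [ 0.5675 -0.1764  0.06  ]
 [ 0.6212 -0.1959  0.06  ]
rackside [ 0.5648 -0.1789  0.06  ]
 [ 0.5046 -0.3373  0.06  ]
 [ 0.5622 -0.3579  0.06  ]
 [ 0.621 -0.199  0.06 ]
glue [ 0.7601 -0.07    0.13  ]
purple [ 0.6842 -0.2315  0.17  ]
red [ 0.6729 -0.1318  0.17  ]
off [ 0.3784 -0.4661  0.03  ]
```

```bash
cat >> h.py <<'E'
def go(p,yang=None):
    """cm in tool axes from measured pose to world p; turn about tool z"""
    s=status.state(); M=rot(s["ee_rot"]).as_matrix()
    ya=np.arctan2(M[1,1],M[0,1])
    print("clock %.2f tcp %s yang %.4f tilt %s open %.3f F %s"%(s["clock"],np.round(s["tcp_pos"],4),ya,np.round(M[:2,2],4),s["opening"],np.round(s["force"],2)))
    if p is not None: print("tool cm",np.round(M.T@(np.array(p)-s["tcp_pos"])*100,2), "twz deg",None if yang is None else round(-np.degrees((yang-ya+np.pi)%(2*np.pi)-np.pi),2))
E
python3 - <<'E'
from h import *
a=cam("scene"); 
for uv in [(325,118),(375,118),(378,142),(328,146)]: print(un(a,*uv,.2))
E
```

```text
[0.2884519  0.18746802 0.2       ]
[0.32692128 0.34605977 0.2       ]
[0.43416721 0.31640171 0.2       ]
[0.41470645 0.16041284 0.2       ]
```

>>> {"name": "play_rows", "arguments": {"steps": [{"twist": [0,0,-8.1],"travel": [0,0,-2.5],"hand": 60},{"twist": [0,0,-8.1],"travel": [0,0,-2.5],"hand": 60},{"twist": [0,0,-8.1],"travel": [0,0,-2],"hand": 60}]}}

```text
clock: 0.78
tcp_pos: [0.2066, 0.59, 0.3166]
ee_rot: [0.0, -0.046, 0.999, 0.0]
force: [0.4, 0.3, -0.1]
opening: 0.598
```

```bash
python3 -c "
from h import *
go((.5187,.012,.315),1.66)"
```

```text
clock 0.78 tcp [0.2066 0.59   0.3166] yang 1.6628 tilt [0.0004 0.0008] open 0.598 F [ 0.43  0.29 -0.11]
tool cm [-25.76 -60.43   0.12] twz deg 0.16
```

>>> {"name": "play_rows", "arguments": {"steps": [{"travel": [-1.7,-4.0,0]},{"travel": [-1.7,-4.0,0]},{"travel": [-1.7,-4.0,0]},{"travel": [-1.7,-4.0,0]},{"travel": [-1.7,-4.0,0]}]}}

```text
validation failed for argument at $.st...
```

>>> {"name": "play_rows", "arguments": {"steps": [{"travel": [-1.7,-4.0,0]},{"travel": [-1.7,-4.0,0]},{"travel": [-1.7,-4.0,0]},{"travel": [-1.7,-4.0,0]},{"travel": [-1.7,-4.0,0]}]}}

```text
validation failed for argument at $.st...
```

>>> {"name": "play_rows", "arguments": {"steps": [{"travel": [-1.7,-4.0,0]},{"travel": [-1.7,-4.0,0]},{"travel": [-1.7,-4.0,0]},{"travel": [-1.7,-4.0,0]},{"travel": [0,0,0]}]}}

```text
validation failed for argument at $.st...
```

```bash
python3 -c "
from h import *
go((.5187,.012,.2),1.66)
d=cam('wrist'); cv2.imwrite('pics/w1.png',d['color'][:,:,::-1])
print(pr(d,(.5187,.012,.13)),pr(d,(.6142,.077,.142)))"
```

```text
clock 0.78 tcp [0.2066 0.59   0.3166] yang 1.6628 tilt [0.0004 0.0008] open 0.598 F [ 0.43  0.29 -0.11]
tool cm [-25.76 -60.44  11.62] twz deg 0.16
[-195.83988951  382.55366165] [-133.77674783  451.71739196]
```

View pics/w1.png

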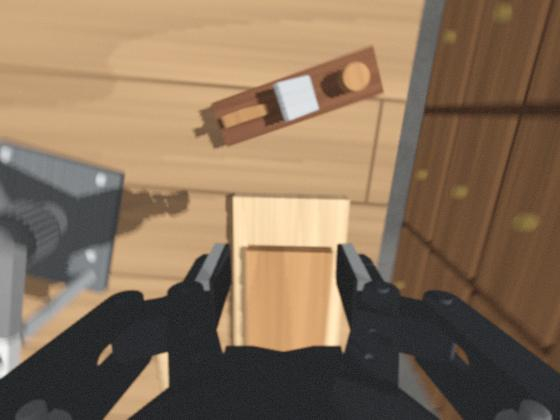

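The arm has not moved; the wrist view still shows the bench with the plane. The calls were refused because every row needs all its fields.

>>> {"name": "play_rows", "arguments": {"steps": [{"twist": [0,0,0],"travel": [-1.7,-4.0,0],"hand": 60},{"twist": [0,0,0],"travel": [-1.7,-4.0,0],"hand": 60},{"twist": [0,0,0],"travel": [-1.7,-4.0,0],"hand": 60},{"twist": [0,0,0],"travel": [-1.7,-4.0,0],"hand": 60},{"twist": [0,0,0],"travel": [-1.7,-4.0,0],"hand": 60}]}}

```text
clock: 1.45
tcp_pos: [0.309, 0.3967, 0.3148]
ee_rot: [0.0, -0.043, 0.999, -0.0]
force: [0.4, 0.1, 0.4]
opening: 0.597
```

>>> {"name": "play_rows", "arguments": {"steps": [{"twist": [0,0,0],"travel": [-1.7,-4.0,0],"hand": 60},{"twist": [0,0,0],"travel": [-1.7,-4.0,0],"hand": 60},{"twist": [0,0,0],"travel": [-1.7,-4.0,0],"hand": 60},{"twist": [0,0,0],"travel": [-1.7,-4.0,0],"hand": 60},{"twist": [0,0,0],"travel": [-1.7,-4.0,0],"hand": 60}]}}

```text
clock: 2.08
tcp_pos: [0.4112, 0.2049, 0.315]
ee_rot: [0.0, -0.043, 0.999, 0.0]
force: [0.6, -0.6, 0.1]
opening: 0.602
```

>>> {"name": "play_rows", "arguments": {"steps": [{"twist": [0,0,0],"travel": [-1.7,-4.0,0],"hand": 60},{"twist": [0,0,0],"travel": [-1.7,-4.0,0],"hand": 60},{"twist": [0,0,0],"travel": [-1.7,-4.0,0],"hand": 60},{"twist": [0,0,0],"travel": [-1.7,-4.0,0],"hand": 60},{"twist": [0,0,0],"travel": [0,0,0],"hand": 60}]}}

```text
clock: 2.7
tcp_pos: [0.4931, 0.0504, 0.3146]
ee_rot: [-0.0, -0.041, 0.999, -0.0]
force: [0.3, 0.3, -0.7]
opening: 0.603
```

```bash
python3 -c "
from h import *
go((.5187,.012,.2),1.66)
d=cam('wrist'); cv2.imwrite('pics/w1.png',d['color'][:,:,::-1])
print(pr(d,(.5187,.012,.13)),pr(d,(.6142,.077,.142)))"
```

```text
clock 2.70 tcp [0.4931 0.0504 0.3146] yang 1.6522 tilt [-0.0007 -0.0005] open 0.603 F [ 0.33  0.32 -0.74]
tool cm [-2.24 -4.03 11.46] twz deg -0.45
[245.72110951 203.64849349] [299.52390677 294.56341379]
```

View pics/w1.png

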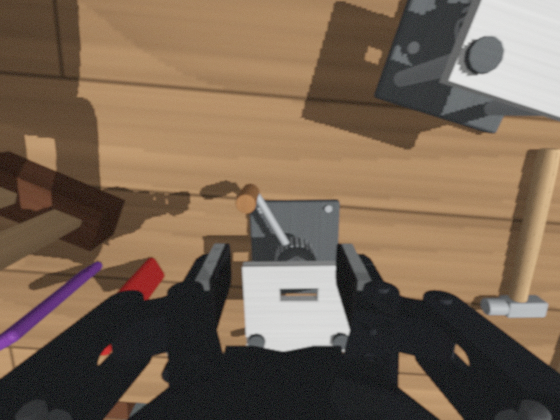

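The wrist view shows the handle top at (246,203) and the window at (299,295). Predicted were (245.7,203.6) and (299.5,294.6), so the measurements agree. Now I'll move over the handle and descend.

>>> {"name": "play_rows", "arguments": {"steps": [{"twist": [0,0,0],"travel": [-1.1,-2.0,0],"hand": 60},{"twist": [0,0,0],"travel": [-1.15,-2.0,0],"hand": 60},{"twist": [0,0,0],"travel": [0,0,4],"hand": 60},{"twist": [0,0,0],"travel": [0,0,4],"hand": 60},{"twist": [0,0,0],"travel": [0,0,4],"hand": 60}]}}

```text
clock: 3.38
tcp_pos: [0.519, 0.0143, 0.1942]
ee_rot: [0.0, -0.044, 0.999, -0.0]
force: [0.2, -0.1, -0.9]
opening: 0.599
```

```bash
python3 -c "
from h import *
go((.5187,.012,.105),1.66)
d=cam('wrist'); cv2.imwrite('pics/w2.png',d['color'][:,:,::-1])
print(pr(d,(.5187,.012,.13)))"
```

```text
clock 3.38 tcp [0.519  0.0143 0.1942] yang 1.6579 tilt [ 0.0007 -0.0002] open 0.599 F [ 0.2  -0.09 -0.85]
tool cm [ 0.05 -0.22  8.92] twz deg -0.12
[281.61476098 222.28004828]
```

View pics/w2.png

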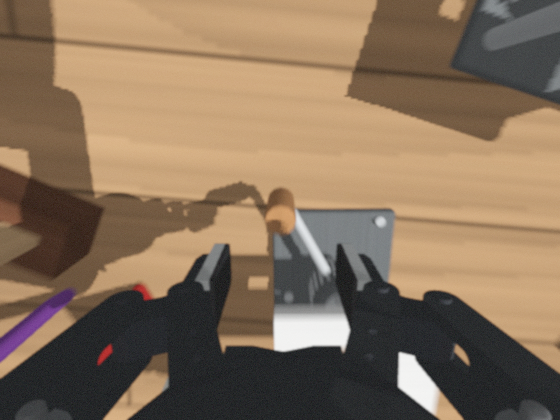

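The handle top is at (281,222), as predicted, and centred between the fingers. Descending and gripping.

>>> {"name": "play_rows", "arguments": {"steps": [{"twist": [0,0,0],"travel": [0,-0.1,3],"hand": 60},{"twist": [0,0,0],"travel": [0,-0.1,3],"hand": 60},{"twist": [0,0,0],"travel": [0,0,2.6],"hand": 60},{"twist": [0,0,0],"travel": [0,0,0],"hand": 20},{"twist": [0,0,0],"travel": [0,0,0],"hand": 10}], "newtons": 40}}

```text
clock: 4.05
tcp_pos: [0.5191, 0.0125, 0.1103]
ee_rot: [0.0, -0.044, 0.999, -0.0]
force: [0.7, -1.2, -6.8]
opening: 0.248
```

>>> {"name": "play_rows", "arguments": {"steps": [{"twist": [0,0,0],"travel": [0,0,0],"hand": 10},{"twist": [0,0,0],"travel": [0,0,0],"hand": 10},{"twist": [0,0,0],"travel": [0,0,0],"hand": 10}]}}

```text
clock: 4.42
tcp_pos: [0.5191, 0.0125, 0.1102]
ee_rot: [0.001, -0.044, 0.999, -0.0]
force: [-1.0, -3.7, 1.1]
opening: 0.245
```

```bash
python3 -c "
from h import *
go((.5187,.012,.105),1.66)
c=np.array([.6142,.077]);s=status.state()['tcp_pos'][:2]
a0=np.arctan2(*(c-s)[::-1]); print(a0,np.hypot(*(c-s)))
# arc in tool axes
M=rot(status.state()['ee_rot']).as_matrix()
prev=np.r_[s,0]
a=a0
for k in range(1,15):
    a=a0-k*.08; p=np.r_[c-.115*np.array([np.cos(a),np.sin(a)]),0]
    print(k,round(a,3),np.round(p[:2],4),np.round((M.T@(p-prev))*100,2)); prev=p
"
```

```text
clock 4.42 tcp [0.5191 0.0125 0.1102] yang 1.6582 tilt [ 0.0014 -0.0007] open 0.245 F [-1.01 -3.69  1.13]
tool cm [ 0.05 -0.05  0.52] twz deg -0.11
0.5960629636966263 0.11488770718166906
1 0.516 [0.5142 0.0203] [ 0.43  0.82 -0.  ]
2 0.436 [0.51   0.0284] [ 0.35  0.85 -0.  ]
3 0.356 [0.5064 0.0369] [ 0.28  0.88 -0.  ]
4 0.276 [0.5036 0.0457] [ 0.21  0.9  -0.  ]
5 0.196 [0.5014 0.0546] [ 0.14  0.91 -0.  ]
6 0.116 [0.5    0.0637] [ 0.06  0.92 -0.  ]
7 0.036 [0.4993 0.0729] [-0.01  0.92 -0.  ]
8 -0.044 [0.4993 0.0821] [-0.08  0.92 -0.  ]
9 -0.124 [0.5001 0.0912] [-0.16  0.91 -0.  ]
10 -0.204 [0.5016 0.1003] [-0.23  0.89 -0.  ]
11 -0.284 [0.5038 0.1092] [-0.3   0.87 -0.  ]
12 -0.364 [0.5067 0.1179] [-0.37  0.84 -0.  ]
13 -0.444 [0.5103 0.1264] [-0.43  0.81 -0.  ]
14 -0.524 [0.5146 0.1345] [-0.5   0.77  0.  ]
```

>>> {"name": "play_rows", "arguments": {"steps": [{"twist": [0,0,0],"travel": [0.43,0.82,0],"hand": 10},{"twist": [0,0,0],"travel": [0.35,0.85,0],"hand": 10},{"twist": [0,0,0],"travel": [0.28,0.88,0],"hand": 10},{"twist": [0,0,0],"travel": [0.21,0.9,0],"hand": 10},{"twist": [0,0,0],"travel": [0.14,0.91,0],"hand": 10}]}}

```text
clock: 5.05
tcp_pos: [0.4993, 0.0538, 0.11]
ee_rot: [-0.002, -0.043, 0.999, -0.001]
force: [-10.5, -8.0, 5.8]
opening: 0.246
```

>>> {"name": "play_rows", "arguments": {"steps": [{"twist": [0,0,0],"travel": [0.06,0.92,0],"hand": 10},{"twist": [0,0,0],"travel": [-0.01,0.92,0],"hand": 10},{"twist": [0,0,0],"travel": [-0.08,0.92,0],"hand": 10},{"twist": [0,0,0],"travel": [-0.16,0.91,0],"hand": 10},{"twist": [0,0,0],"travel": [-0.23,0.89,0],"hand": 10}]}}

```text
clock: 5.68
tcp_pos: [0.4995, 0.1005, 0.1097]
ee_rot: [-0.002, -0.043, 0.999, -0.001]
force: [-11.0, -3.4, 7.9]
opening: 0.246
```

```bash
cat >> h.py <<'E'
def sl():
    c=np.array([.6142,.077]);s=status.state()['tcp_pos'][:2]
    a0=np.arctan2(*(c-s)[::-1]); print("sleeve",.64-a0,"r",np.hypot(*(c-s)))
E
python3 -c "
from h import *
go(None);sl()"
```

```text
clock 5.67 tcp [0.4995 0.1005 0.1097] yang 1.6571 tilt [-0.0034 -0.0013] open 0.246 F [-10.97  -3.45   7.89]
sleeve 0.8418495438455328 r 0.11705045953570642
```

>>> {"name": "play_rows", "arguments": {"steps": [{"twist": [0,0,0],"travel": [-0.32,0.87,0],"hand": 10},{"twist": [0,0,0],"travel": [-0.38,0.84,0],"hand": 10},{"twist": [0,0,0],"travel": [-0.15,0.3,0],"hand": 10},{"twist": [0,0,0],"travel": [0,0,0],"hand": 10}]}}

```text
clock: 6.18
tcp_pos: [0.5068, 0.1216, 0.1097]
ee_rot: [-0.001, -0.044, 0.999, -0.0]
force: [-5.6, -3.7, 2.5]
opening: 0.248
```

```bash
python3 -c "
from h import *
go(None);sl()
d=cam('side'); crop(d,230,150,110,90,7,'pics/s3.png')
d=cam('scene'); crop(d,270,170,100,90,7,'pics/s3a.png')"
```

```text
clock 6.17 tcp [0.5068 0.1216 0.1097] yang 1.6581 tilt [-0.002  -0.0006] open 0.248 F [-5.59 -3.69  2.53]
sleeve 1.0335491735539248 r 0.11628780974321272
```

View pics/s3.png

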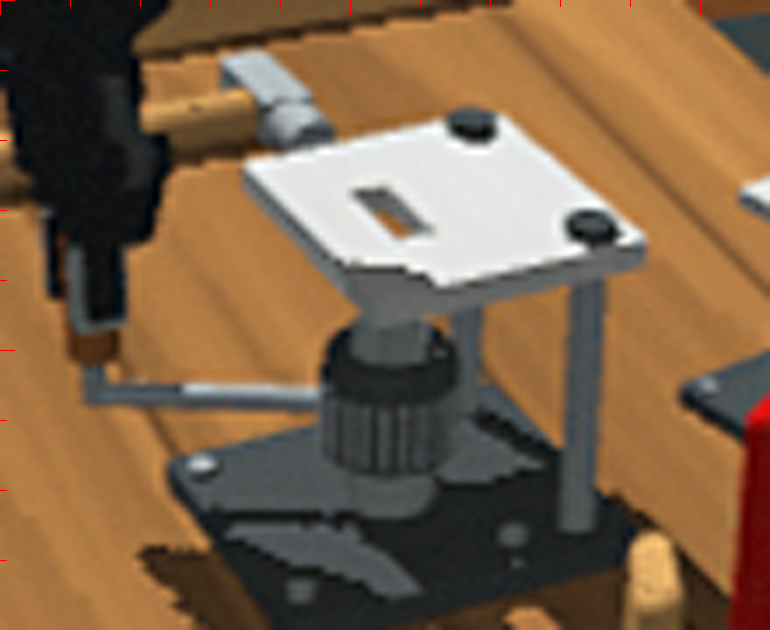

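View pics/s3a.png

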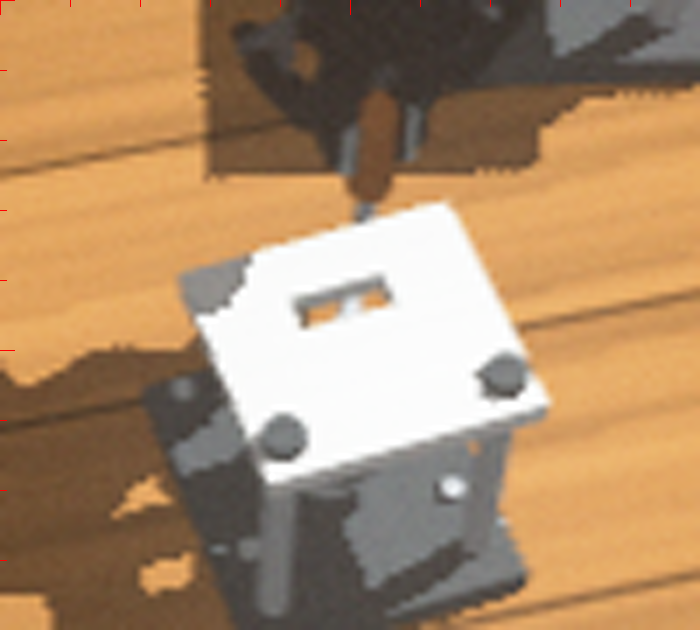

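The handle is now at about 1.03 rad by geometry, ±0.03. The side view shows it gripped at its top, and the bar points about straight at the front. I'll push a little further to be sure it is tight.

>>> {"name": "play_rows", "arguments": {"steps": [{"twist": [0,0,0],"travel": [-0.17,0.3,0],"hand": 10},{"twist": [0,0,0],"travel": [-0.12,0.2,0],"hand": 10},{"twist": [0,0,0],"travel": [0,0,0],"hand": 10},{"twist": [0,0,0],"travel": [0,0,0],"hand": 10}]}}

```text
clock: 6.78
tcp_pos: [0.5093, 0.1263, 0.1096]
ee_rot: [-0.001, -0.043, 0.999, -0.001]
force: [-4.9, -4.9, 4.0]
opening: 0.243
```

```bash
python3 -c "
from h import *
go(None);sl()"
```

```text
clock 6.78 tcp [0.5093 0.1263 0.1096] yang 1.6572 tilt [-0.002  -0.0011] open 0.243 F [-4.93 -4.95  4.  ]
sleeve 1.0789313547099384 r 0.11593096380929946
```

>>> {"name": "play_rows", "arguments": {"steps": [{"twist": [0,0,0],"travel": [0,0,0],"hand": 50},{"twist": [0,0,0],"travel": [0,0,0],"hand": 50},{"twist": [0,0,0],"travel": [0,0,0],"hand": 50},{"twist": [0,0,0],"travel": [0,0,-4],"hand": 50},{"twist": [0,0,0],"travel": [0,0,-5],"hand": 50}]}}

```text
clock: 7.4
tcp_pos: [0.509, 0.1269, 0.199]
ee_rot: [-0.002, -0.044, 0.999, 0.0]
force: [0.6, 0.7, 0.3]
opening: 0.5
```

>>> {"name": "play_rows", "arguments": {"steps": [{"twist": [0,0,0],"travel": [0,0,-5],"hand": 60},{"twist": [0,0,0],"travel": [0,0,-5],"hand": 60},{"twist": [0,0,8],"travel": [0,0,0],"hand": 60},{"twist": [0,0,10],"travel": [0,0,0],"hand": 60},{"twist": [0,0,10],"travel": [0,0,0],"hand": 60}]}}

```text
clock: 8.02
tcp_pos: [0.5102, 0.1271, 0.2996]
ee_rot: [0.0, 0.202, 0.979, 0.0]
force: [-0.2, 0.4, 0.0]
opening: 0.605
```

>>> {"name": "play_rows", "arguments": {"steps": [{"twist": [0,0,10],"travel": [0,0,0],"hand": 60},{"twist": [0,0,10],"travel": [0,0,0],"hand": 60},{"twist": [0,0,10],"travel": [0,0,0],"hand": 60},{"twist": [0,0,10],"travel": [0,0,0],"hand": 60},{"twist": [0,0,10],"travel": [0,0,0],"hand": 60}]}}

```text
clock: 8.65
tcp_pos: [0.5101, 0.1271, 0.2994]
ee_rot: [0.0, 0.597, 0.802, 0.0]
force: [0.4, 0.8, -1.7]
opening: 0.602
```

>>> {"name": "play_rows", "arguments": {"steps": [{"twist": [0,0,10],"travel": [0,0,0],"hand": 60},{"twist": [0,0,10],"travel": [0,0,0],"hand": 60},{"twist": [0,0,10],"travel": [0,0,0],"hand": 60},{"twist": [0,0,7.6],"travel": [0,0,0],"hand": 60},{"twist": [0,0,0],"travel": [0,0,0],"hand": 60}]}}

```text
clock: 9.28
tcp_pos: [0.5101, 0.127, 0.2994]
ee_rot: [-0.0, 0.822, 0.57, 0.0]
force: [-0.8, 0.7, -0.0]
opening: 0.6
```

```bash
python3 -c "
from h import *
go((.579,-.2275,.29),-.36)
a=cam('scene'); crop(a,270,170,100,90,8,'pics/s4.png')
print(pr(a,(.5102,.1265,.13)))
b=cam('side'); crop(b,230,150,110,90,7,'pics/s4b.png');print(pr(b,(.5102,.1265,.13)))"
```

```text
clock 9.28 tcp [0.5101 0.127  0.2994] yang -0.3581 tilt [0.0002 0.0002] open 0.600 F [-0.85  0.68 -0.05]
tool cm [-30.79  18.88   0.93] twz deg 0.11
[324.5346069  185.49740131]
[242.36552582 181.56614327]
```

View pics/s4.png

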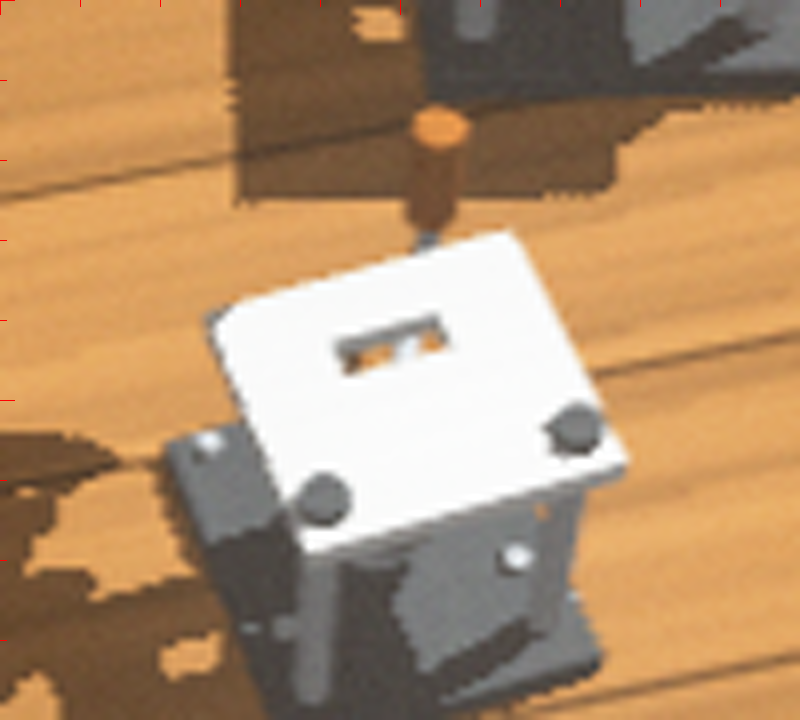

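View pics/s4b.png

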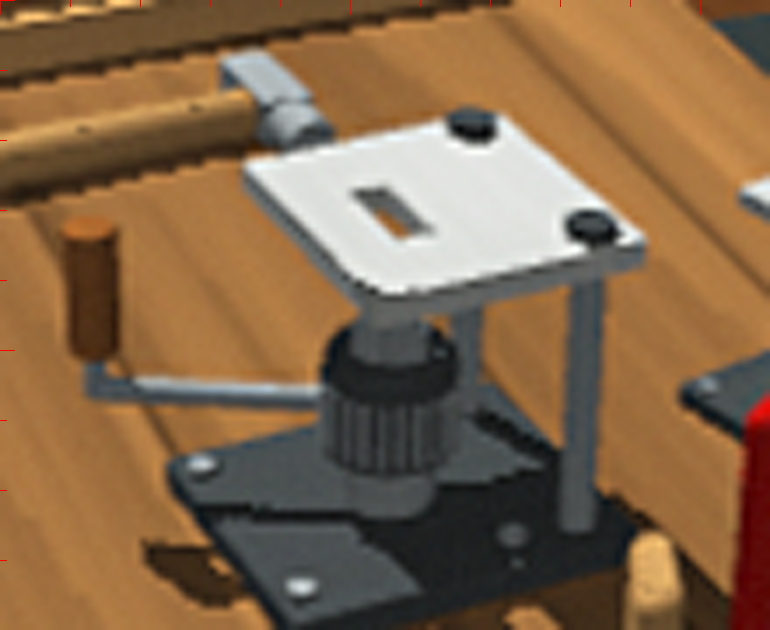

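The handle top is at (325,186) in scene, 0.5 px from predicted. That puts the sleeve at about 1.09 rad, between tight (1.0) and the stop (1.15). Next, to the slat.

>>> {"name": "play_rows", "arguments": {"steps": [{"twist": [0,0,0],"travel": [-3.8,2.3,0],"hand": 60},{"twist": [0,0,0],"travel": [-3.8,2.3,0],"hand": 60},{"twist": [0,0,0],"travel": [-3.8,2.3,0],"hand": 60},{"twist": [0,0,0],"travel": [-3.8,2.3,0],"hand": 60},{"twist": [0,0,0],"travel": [-3.8,2.3,0],"hand": 60}]}}

```text
clock: 10.0
tcp_pos: [0.5511, -0.0928, 0.2994]
ee_rot: [0.0, 0.821, 0.57, 0.0]
force: [0.7, 0.6, 0.5]
opening: 0.597
```

>>> {"name": "play_rows", "arguments": {"steps": [{"twist": [0,0,0],"travel": [-3.8,2.3,0],"hand": 60},{"twist": [0,0,0],"travel": [-3.8,2.3,0],"hand": 60},{"twist": [0,0,0],"travel": [-3.8,2.3,0],"hand": 60},{"twist": [0,0,0],"travel": [0,0,0],"hand": 60},{"twist": [0,0,0],"travel": [0,0,0],"hand": 60}]}}

```text
clock: 10.62
tcp_pos: [0.5752, -0.222, 0.299]
ee_rot: [-0.001, 0.822, 0.57, 0.0]
force: [0.3, -0.2, -0.4]
opening: 0.598
```

```bash
python3 -c "
from h import *
go((.579,-.2275,.24),-.36)
d=cam('wrist'); cv2.imwrite('pics/w5.png',d['color'][:,:,::-1])
print(pr(d,(.579,-.2275,.185)))
a=cam('scene'); b=cam('side'); crop(a,150,180,100,80,7,'pics/s5.png');crop(b,285,200,80,110,5,'pics/s5b.png')"
```

```text
clock 10.62 tcp [ 0.5752 -0.222   0.299 ] yang -0.3587 tilt [-0.0005  0.0009] open 0.598 F [ 0.29 -0.21 -0.42]
tool cm [-0.38  0.55  5.89] twz deg 0.08
[289.17613394 204.85381371]
```

View pics/w5.png

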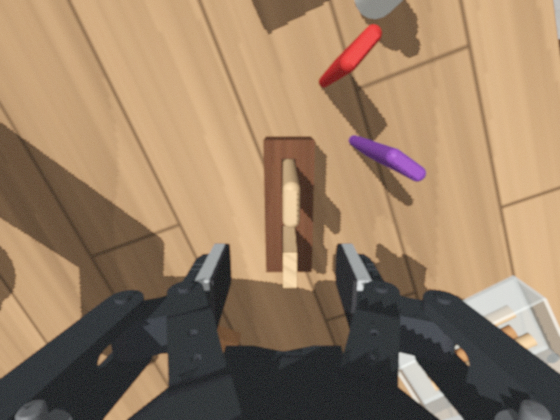

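View pics/s5b.png

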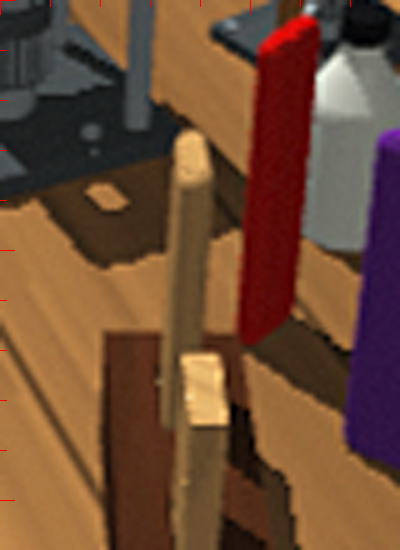

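```bash
python3 -c "
from h import *
d=cam('wrist'); crop(d,250,120,80,180,4,'pics/w5c.png')
for p in [(.579,-.2275,.185),(.549,-.3065,.135)]: print(pr(d,p))
"
```

```text
[289.20026346 205.62337791]
[287.38523402 269.51850722]
```

View pics/w5c.png

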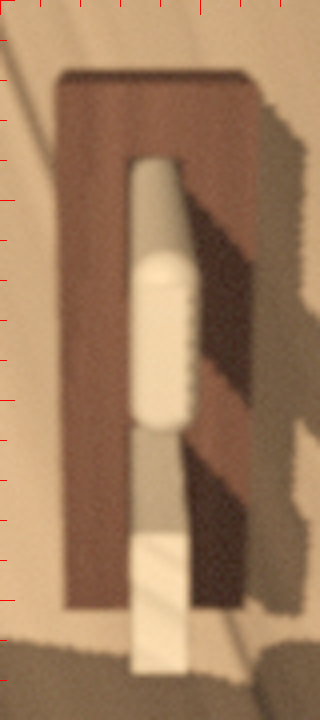

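The enlarged wrist crop confirms two pale pieces. The rounded, taller one has its top centre at (290.9,205). The square-edged, shorter one at (290,271) is the batten. The slat lies 1.3 mm further along tool y than estimated, and it is aligned. Descending.

>>> {"name": "play_rows", "arguments": {"steps": [{"twist": [0,0,0],"travel": [-0.38,0.68,0],"hand": 60},{"twist": [0,0,0],"travel": [0,0,4],"hand": 60},{"twist": [0,0,0],"travel": [0,0,4],"hand": 60},{"twist": [0,0,0],"travel": [0,0,4],"hand": 60},{"twist": [0,0,0],"travel": [0,0,3.1],"hand": 60}]}}

```text
clock: 11.45
tcp_pos: [0.5801, -0.228, 0.1464]
ee_rot: [-0.001, 0.822, 0.57, -0.0]
force: [0.2, -0.7, -0.0]
opening: 0.603
```

```bash
python3 -c "
from h import *
go((.5802,-.228,.145),-.36)
d=cam('wrist'); cv2.imwrite('pics/w6.png',d['color'][:,:,::-1])
print(pr(d,(.5802,-.228,.185)))
"
```

```text
clock 11.45 tcp [ 0.5801 -0.228   0.1464] yang -0.3588 tilt [-0.0012  0.0005] open 0.603 F [ 0.19 -0.66 -0.04]
tool cm [0.   0.01 0.14] twz deg 0.07
[282.16253197 323.04065337]
```

View pics/w6.png

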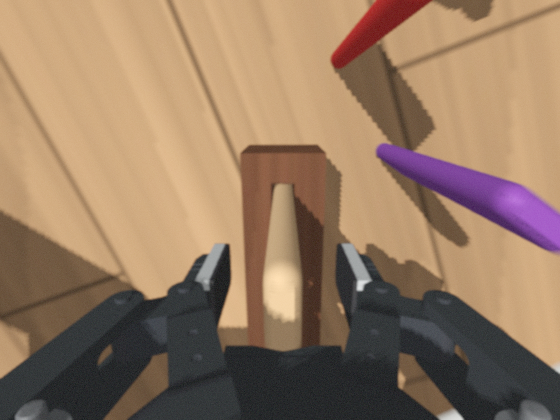

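The slat top is centred between the fingers at (282,310), with the fingers at 228 and 336. Closing.

>>> {"name": "play_rows", "arguments": {"steps": [{"twist": [0,0,0],"travel": [0,0,0],"hand": 30},{"twist": [0,0,0],"travel": [0,0,0],"hand": 5},{"twist": [0,0,0],"travel": [0,0,0],"hand": 5},{"twist": [0,0,0],"travel": [0,0,0],"hand": 5},{"twist": [0,0,0],"travel": [0,0,0],"hand": 5}], "newtons": 45}}

```text
clock: 12.12
tcp_pos: [0.5812, -0.2288, 0.1506]
ee_rot: [0.001, 0.822, 0.569, 0.001]
force: [-1.9, 1.1, 6.6]
opening: 0.158
```

```bash
python3 -c "
from h import *
go(None)"
```

```text
clock 12.12 tcp [ 0.5812 -0.2288  0.1506] yang -0.3594 tilt [ 0.0024 -0.0014] open 0.158 F [-1.92  1.12  6.62]
```

>>> {"name": "play_rows", "arguments": {"steps": [{"twist": [0,0,0],"travel": [0,0,-1.5],"hand": 5},{"twist": [0,0,0],"travel": [0,0,-2],"hand": 5},{"twist": [0,0,0],"travel": [0,0,-2],"hand": 5},{"twist": [0,0,0],"travel": [0,0,-3],"hand": 5},{"twist": [0,0,0],"travel": [0,0,-3],"hand": 5}]}}

```text
clock: 12.75
tcp_pos: [0.5806, -0.2285, 0.2657]
ee_rot: [0.001, 0.822, 0.569, 0.0]
force: [0.5, -0.1, -0.5]
opening: 0.159
```

>>> {"name": "play_rows", "arguments": {"steps": [{"twist": [0,0,0],"travel": [0,0,-3],"hand": 5},{"twist": [0,0,0],"travel": [0,0,-2],"hand": 5},{"twist": [0,0,0],"travel": [0,0,-1],"hand": 5},{"twist": [0,0,0],"travel": [0,0,0],"hand": 5}]}}

```text
clock: 13.25
tcp_pos: [0.5806, -0.2284, 0.3238]
ee_rot: [0.0, 0.822, 0.569, 0.0]
force: [0.1, -0.1, -1.3]
opening: 0.156
```

```bash
python3 -c "
from h import *
go((.6142,.077,.306),.09)
a=cam('scene'); b=cam('side'); cv2.imwrite('pics/s7.png',a['color'][:,:,::-1]);cv2.imwrite('pics/s7b.png',b['color'][:,:,::-1])"
```

```text
clock 13.25 tcp [ 0.5806 -0.2284  0.3238] yang -0.3594 tilt [ 0.0008 -0.0004] open 0.156 F [ 0.09 -0.14 -1.29]
tool cm [29.77 -7.6   1.77] twz deg -25.75
```

View pics/s7.png

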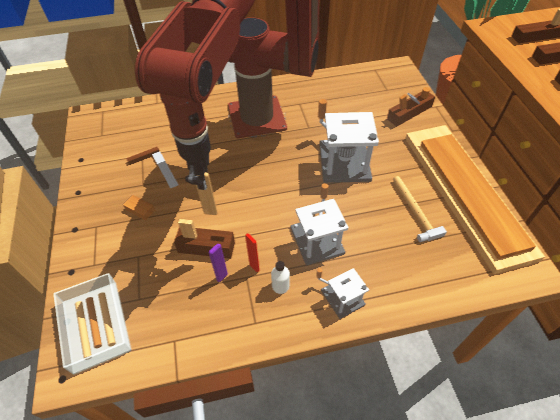

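View pics/s7b.png

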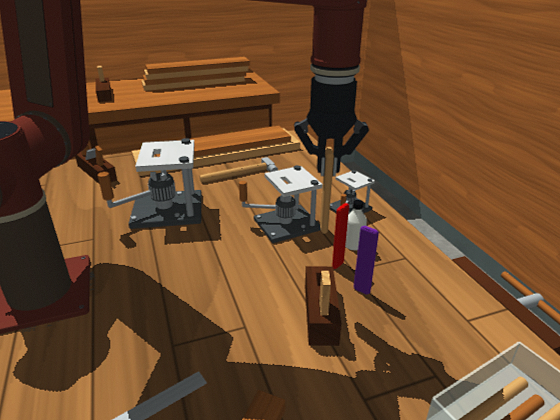

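The slat is lifted and hangs straight. Only the batten remains in the rack. Carrying it to above the window.

>>> {"name": "play_rows", "arguments": {"steps": [{"twist": [0,0,0],"travel": [2,-0.5,0],"hand": 5},{"twist": [0,0,0],"travel": [3.5,-0.9,0],"hand": 5},{"twist": [0,0,0],"travel": [4.3,-1.1,0],"hand": 5},{"twist": [0,0,0],"travel": [4.3,-1.1,0],"hand": 5},{"twist": [0,0,0],"travel": [4.3,-1.1,0],"hand": 5}]}}

```text
clock: 13.98
tcp_pos: [0.6006, -0.0368, 0.3224]
ee_rot: [-0.001, 0.822, 0.57, -0.0]
force: [0.3, 0.7, -0.3]
opening: 0.163
```

>>> {"name": "play_rows", "arguments": {"steps": [{"twist": [0,0,0],"travel": [4.3,-1.1,0],"hand": 5},{"twist": [0,0,0],"travel": [4,-1.0,0],"hand": 5},{"twist": [0,0,0],"travel": [2.5,-0.6,0],"hand": 5},{"twist": [0,0,-8.5],"travel": [0,0,0],"hand": 5},{"twist": [0,0,-8.5],"travel": [0,0,0],"hand": 5}]}}

```text
clock: 14.6
tcp_pos: [0.613, 0.073, 0.3221]
ee_rot: [-0.001, 0.727, 0.687, -0.001]
force: [-1.1, -0.8, -0.9]
opening: 0.157
```

>>> {"name": "play_rows", "arguments": {"steps": [{"twist": [0,0,-8.5],"travel": [0,0,0],"hand": 5},{"twist": [0,0,0],"travel": [0,0,0],"hand": 5},{"twist": [0,0,0],"travel": [0,0,0],"hand": 5}]}}

```text
clock: 14.98
tcp_pos: [0.6135, 0.0716, 0.3228]
ee_rot: [-0.0, 0.677, 0.736, -0.0]
force: [0.4, -0.2, -0.8]
opening: 0.159
```

```bash
python3 -c "
from h import *
go((.6142,.077,.306),.09)
a=cam('scene'); b=cam('side'); d=cam('wrist'); crop(a,270,110,110,120,5,'pics/s8.png');crop(b,240,80,110,130,5,'pics/s8b.png');cv2.imwrite('pics/w8.png',d['color'][:,:,::-1])"
```

```text
clock 14.97 tcp [0.6135 0.0716 0.3228] yang 0.0832 tilt [-0.0008  0.0002] open 0.159 F [ 0.45 -0.23 -0.81]
tool cm [0.53 0.12 1.68] twz deg -0.39
```

View pics/s8.png

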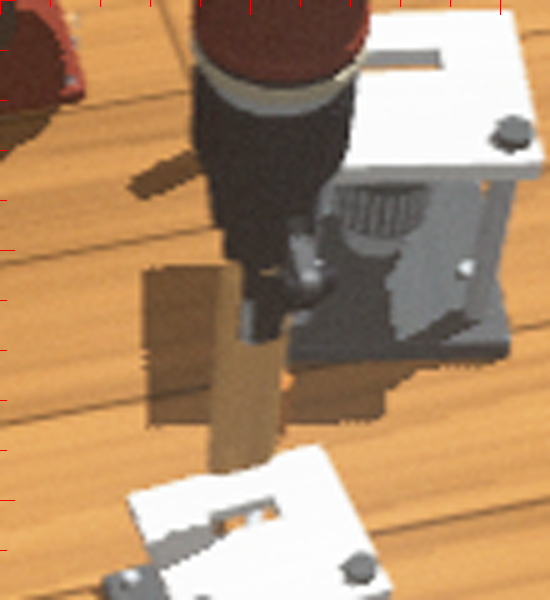

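View pics/s8b.png

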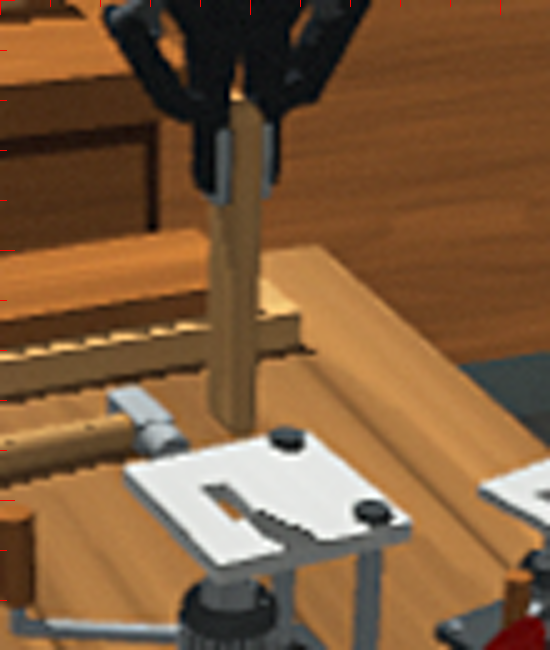

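View pics/w8.png

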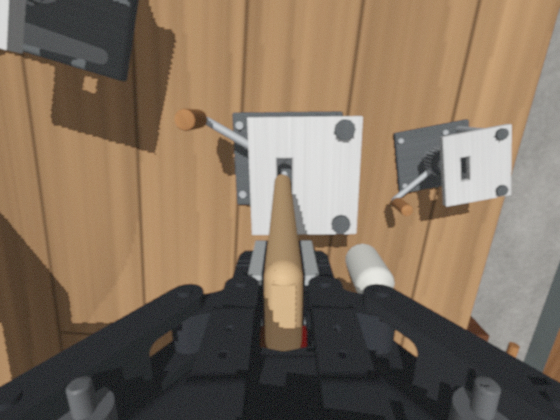

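>>> {"name": "play_rows", "arguments": {"steps": [{"twist": [0,0,-0.4],"travel": [0.25,0.06,0.8],"hand": 5},{"twist": [0,0,0],"travel": [0.25,0.06,0.8],"hand": 5},{"twist": [0,0,0],"travel": [0,0,0.8],"hand": 5},{"twist": [0,0,0],"travel": [0,0,0.4],"hand": 5},{"twist": [0,0,0],"travel": [0,0,0],"hand": 5}]}}

```text
clock: 15.75
tcp_pos: [0.6144, 0.076, 0.2947]
ee_rot: [-0.0, 0.674, 0.739, -0.0]
force: [0.5, -0.2, -0.9]
opening: 0.16
```

```bash
python3 -c "
from h import *
go((.6142,.077,.287),.09)
a=cam('scene'); b=cam('side'); d=cam('wrist'); crop(a,280,170,90,75,8,'pics/s9.png');crop(b,250,125,90,75,8,'pics/s9b.png');crop(d,230,100,140,150,4,'pics/w9.png')
for c in (a,b): print(pr(c,(.6142,.077,.15)), pr(c,(.6142,.077,.142)))
"
```

```text
clock 15.75 tcp [0.6144 0.076  0.2947] yang 0.0924 tilt [-0.001  0.   ] open 0.160 F [ 0.53 -0.18 -0.86]
tool cm [ 0.1  -0.01  0.77] twz deg 0.14
[318.55559545 210.95741626] [318.40027863 212.59508183]
[285.59640864 176.79375663] [285.56803548 179.51680232]
```

View pics/s9.png

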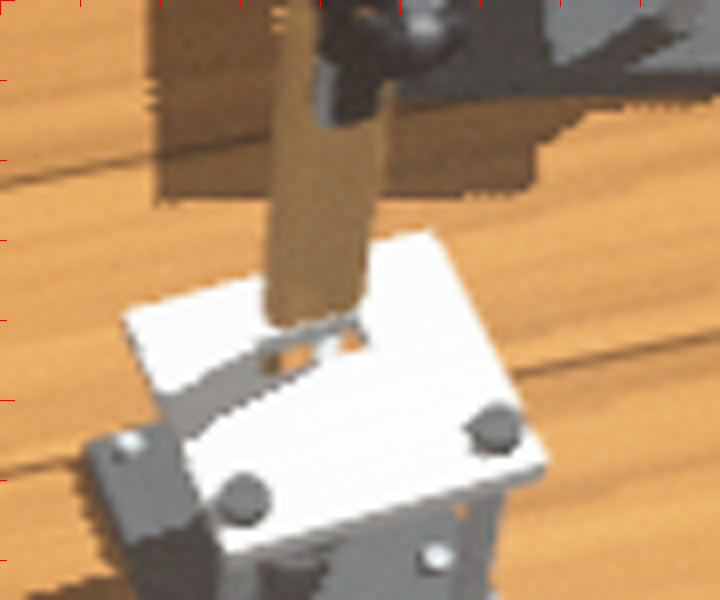

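View pics/s9b.png

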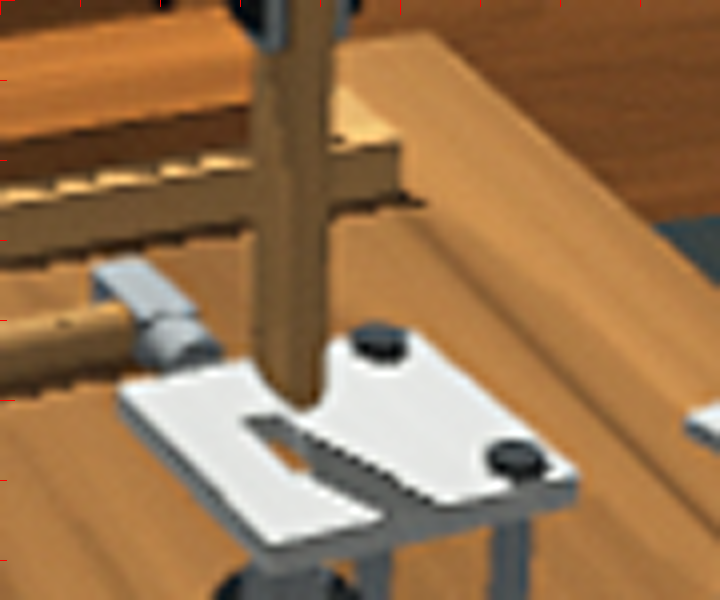

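View pics/w9.png

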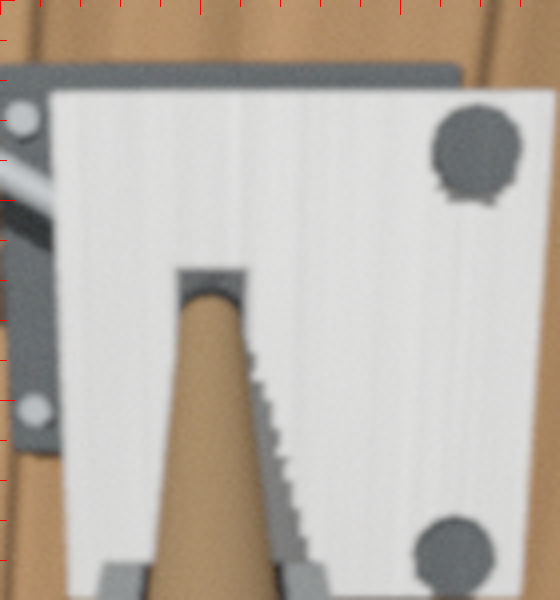

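```bash
python3 -c "
from h import *
s=status.state();M=rot(s['ee_rot']).as_matrix()
d=cam('wrist')
T=lambda p:np.round((M.T@(np.array(p)-s['tcp_pos']))*1000,1)
for u,v in [(177,270),(247,270)]: print('win far corner tool mm',T(un(d,230+u/4-.4,100+v/4-.4,.142)))
for z in (.159,.163,.167,.171,.175,.19): print('slat tip ray',z,T(un(d,230+211/4-.4,100+293/4-.4,z)))
for (u,v) in [(50,90),(555,90)]: print('plate corner',T(un(d,230+u/4-.4,100+v/4-.4,.142)), un(d,230+u/4-.4,100+v/4-.4,.142))
for c,(u,v) in [('post',(477,150)),('post',(454,556))]: print(c,un(d,230+u/4-.4,100+v/4-.4,.148))
"
```

```text
win far corner tool mm [ 20.   -8.3 153.7]
win far corner tool mm [ 20.    7.6 153.7]
slat tip ray 0.159 [ 17.9  -0.6 136.7]
slat tip ray 0.163 [ 18.7  -0.6 132.7]
slat tip ray 0.167 [ 19.5  -0.6 128.7]
slat tip ray 0.171 [ 20.2  -0.6 124.7]
slat tip ray 0.175 [ 21.   -0.6 120.7]
slat tip ray 0.19 [ 23.9  -0.5 105.7]
plate corner [ 59.8 -35.8 153.7] [0.5737629 0.1322726 0.142    ]
plate corner [ 59.7  74.8 153.8] [0.68392344 0.14240017 0.142     ]
post [0.66753947 0.1283937  0.148     ]
post [0.67630495 0.03376937 0.148     ]
```

The wrist crop shows the slat end (centre column 211) in the middle of the window's far end (177 to 247). The yaw is aligned. Along the slot, the wrist and scene views agree within about 0.6 mm. Lowering gently.

>>> {"name": "play_rows", "arguments": {"steps": [{"twist": [0,0,0],"travel": [0,0.02,0.5],"hand": 5},{"twist": [0,0,0],"travel": [0,0,0.5],"hand": 5},{"twist": [0,0,0],"travel": [0,0,0.4],"hand": 5},{"twist": [0,0,0],"travel": [0,0,0],"hand": 5}]}}

```text
clock: 16.45
tcp_pos: [0.6145, 0.0761, 0.2805]
ee_rot: [-0.0, 0.674, 0.739, -0.0]
force: [0.4, 0.2, -0.7]
opening: 0.155
```

```bash
python3 -c "
from h import *
go((.6142,.077,.287),.09)
a=cam('scene'); b=cam('side'); d=cam('wrist'); crop(a,290,190,60,50,12,'pics/s10.png');crop(b,255,155,65,50,12,'pics/s10b.png');crop(d,250,140,75,100,6,'pics/w10.png')
"
```

```text
clock 16.45 tcp [0.6145 0.0761 0.2805] yang 0.0926 tilt [-0.0012 -0.    ] open 0.155 F [ 0.36  0.22 -0.72]
tool cm [ 0.09 -0.02 -0.65] twz deg 0.15
```

View pics/s10.png

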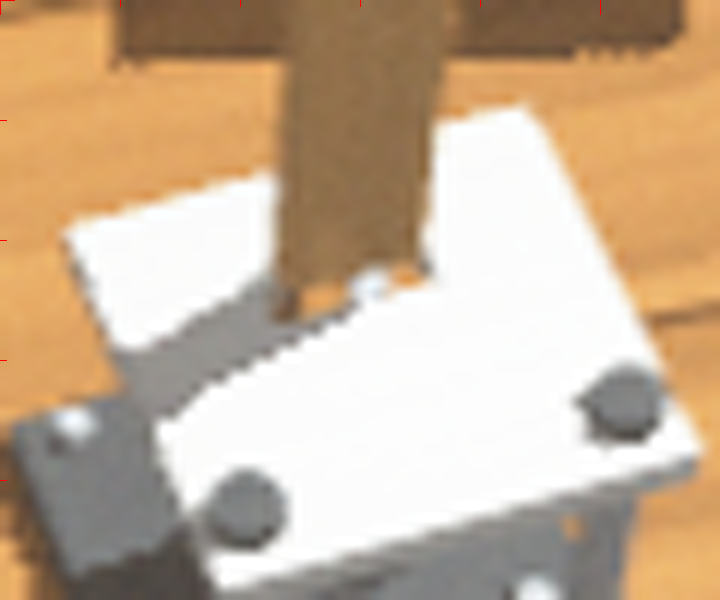

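View pics/s10b.png

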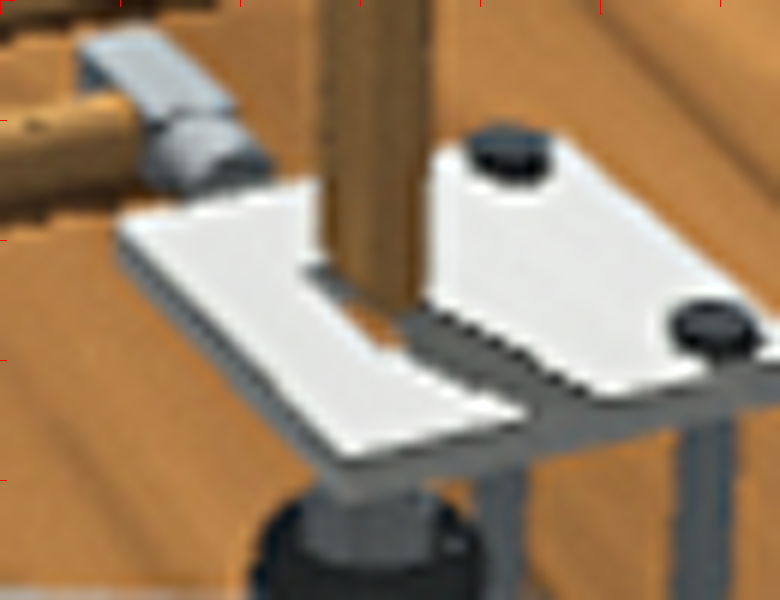

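View pics/w10.png

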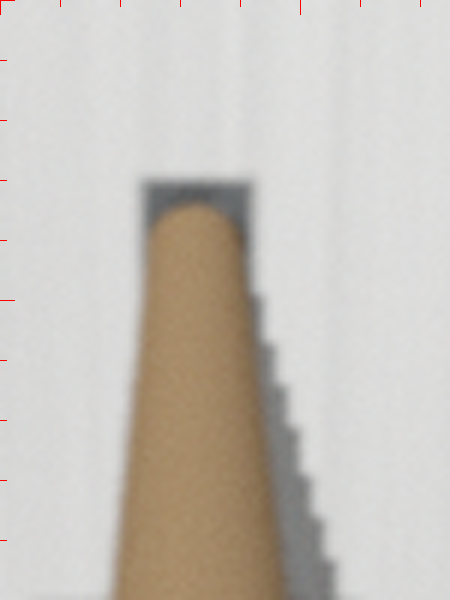

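```bash
python3 -c "
from h import *
s=status.state();M=rot(s['ee_rot']).as_matrix()
d=cam('wrist')
T=lambda p:np.round((M.T@(np.array(p)-s['tcp_pos']))*1000,1)
for u,v in [(145,182),(251,182)]: print('win',T(un(d,250+u/6-.42,140+v/6-.42,.142)))
for z in (.145,.148,.150,.152,.155): print('tip',z,T(un(d,250+196/6-.42,140+204/6-.42,z)))
a=cam('scene')
w=M@np.array([-1,-.35,0])/1000+s['tcp_pos']; w[2]=.142; print('win by wrist',w)
X=M[:,0];Y=M[:,1]
for i in (-21,21):
  for j in (-8,8): print(i,j,(pr(a,w+X*i/1000+Y*j/1000)-[290,190])*12+5)
n=s['tcp_pos'].copy(); n[2]=.15
for i in (-20,20):
  for j in (-7,7): print('slat',i,j,(pr(a,n+X*i/1000+Y*j/1000)-[290,190])*12+5)
"
```

```text
win [ 20.   -8.  139.4]
win [ 20.    7.3 139.4]
tip 0.145 [ 17.4  -0.7 136.4]
tip 0.148 [ 17.9  -0.7 133.4]
tip 0.15 [ 18.3  -0.7 131.4]
tip 0.152 [ 18.7  -0.7 129.4]
tip 0.155 [ 19.3  -0.6 126.4]
win by wrist [0.61461434 0.07509594 0.142     ]
-21 -8 [245.68369133 275.92677457]
-21 8 [268.81216883 326.7773884 ]
21 -8 [407.60927756 231.73123008]
21 8 [431.81731526 281.95190798]
slat -20 -7 [256.77156442 258.42896764]
slat -20 7 [277.17693559 303.014622  ]
slat 20 -7 [411.82241566 216.19049909]
slat 20 7 [433.13641847 260.24713923]
```

>>> {"name": "play_rows", "arguments": {"steps": [{"twist": [0,0,0],"travel": [0,0.01,0.3],"hand": 5},{"twist": [0,0,0],"travel": [0,0,0.2],"hand": 5},{"twist": [0,0,0],"travel": [0,0,0.2],"hand": 5},{"twist": [0,0,0],"travel": [0,0,0],"hand": 5}]}}

```text
clock: 17.2
tcp_pos: [0.6148, 0.0761, 0.274]
ee_rot: [-0.0, 0.674, 0.739, -0.0]
force: [0.4, -1.1, -1.0]
opening: 0.158
```

```bash
python3 -c "
from h import *
go(None); print(status.state()['torque'])
a=cam('scene'); b=cam('side'); d=cam('wrist'); crop(a,290,190,60,50,12,'pics/s11.png');crop(b,255,155,65,50,12,'pics/s11b.png');crop(d,250,140,75,100,6,'pics/w11.png')
"
```

```text
clock 17.20 tcp [0.6148 0.0761 0.274 ] yang 0.0925 tilt [-0.0005  0.    ] open 0.158 F [ 0.4  -1.09 -1.04]
[-0.01623981 -0.01239233  0.05789105]
```

View pics/s11.png

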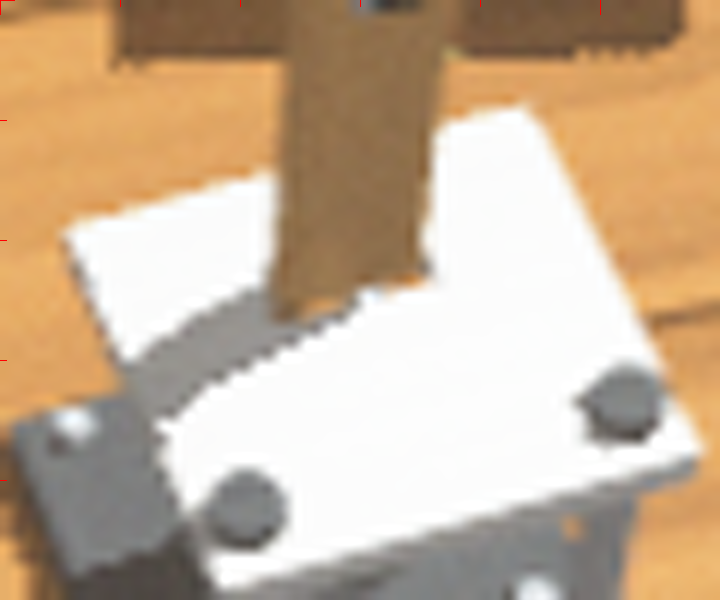

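View pics/w11.png

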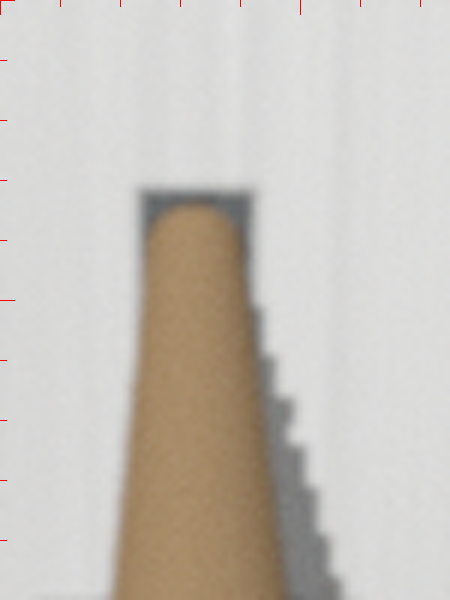

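No contact force, and the end is now below the plate top. Continuing.

>>> {"name": "play_rows", "arguments": {"steps": [{"twist": [0,0,0],"travel": [0,0,0.2],"hand": 5},{"twist": [0,0,0],"travel": [0,0,0.2],"hand": 5},{"twist": [0,0,0],"travel": [0,0,0.2],"hand": 5},{"twist": [0,0,0],"travel": [0,0,0],"hand": 5}]}}

```text
clock: 17.85
tcp_pos: [0.6148, 0.0761, 0.268]
ee_rot: [-0.0, 0.674, 0.739, -0.0]
force: [-0.3, 0.4, -1.0]
opening: 0.157
```

```bash
python3 -c "
from h import *
go(None); print(status.state()['torque'])
a=cam('scene'); b=cam('side'); d=cam('wrist'); crop(a,290,190,60,50,12,'pics/s12.png');crop(b,255,155,65,50,12,'pics/s12b.png');crop(d,250,140,75,100,6,'pics/w12.png')
"
```

```text
clock 17.85 tcp [0.6148 0.0761 0.268 ] yang 0.0925 tilt [-0.0005  0.    ] open 0.157 F [-0.31  0.37 -1.02]
[ 0.00068024 -0.02383416 -0.02806914]
```

View pics/s12b.png

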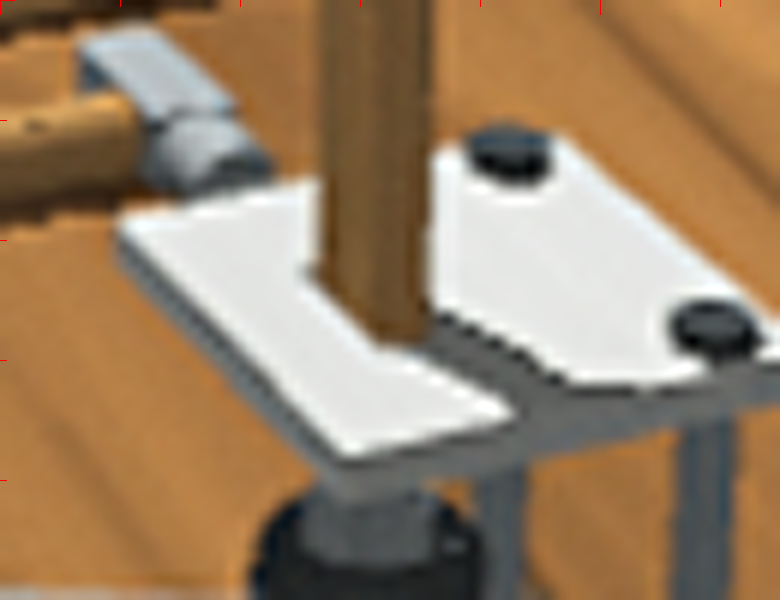

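View pics/w12.png

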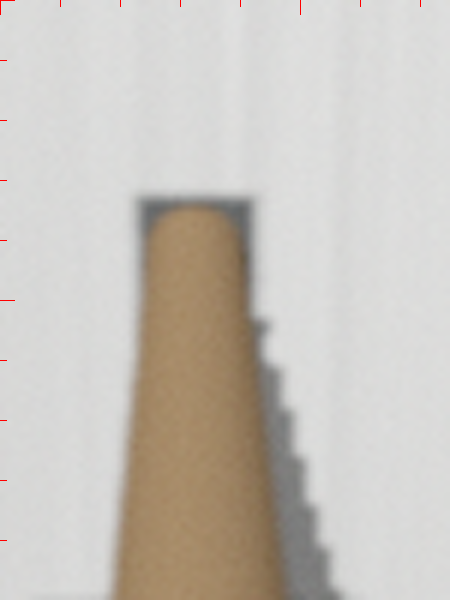

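The slat sits inside the window with no contact (forces under 1.2 N). Going on down.

>>> {"name": "play_rows", "arguments": {"steps": [{"twist": [0,0,0],"travel": [0,0,0.2],"hand": 5},{"twist": [0,0,0],"travel": [0,0,0.2],"hand": 5},{"twist": [0,0,0],"travel": [0,0,0.2],"hand": 5},{"twist": [0,0,0],"travel": [0,0,0.1],"hand": 5},{"twist": [0,0,0],"travel": [0,0,0],"hand": 5}]}}

```text
clock: 18.62
tcp_pos: [0.6148, 0.0761, 0.2612]
ee_rot: [-0.0, 0.674, 0.739, -0.0]
force: [0.3, 0.6, -1.2]
opening: 0.158
```

```bash
python3 -c "
from h import *
go(None); print(status.state()['torque'])
b=cam('side'); d=cam('wrist'); crop(b,255,155,65,50,12,'pics/s13b.png');crop(d,250,140,75,100,6,'pics/w13.png')
"
```

```text
clock 18.62 tcp [0.6148 0.0761 0.2612] yang 0.0926 tilt [-0.0003 -0.    ] open 0.158 F [ 0.28  0.59 -1.21]
[ 0.0265774  -0.03064602 -0.03437125]
```

View pics/w13.png

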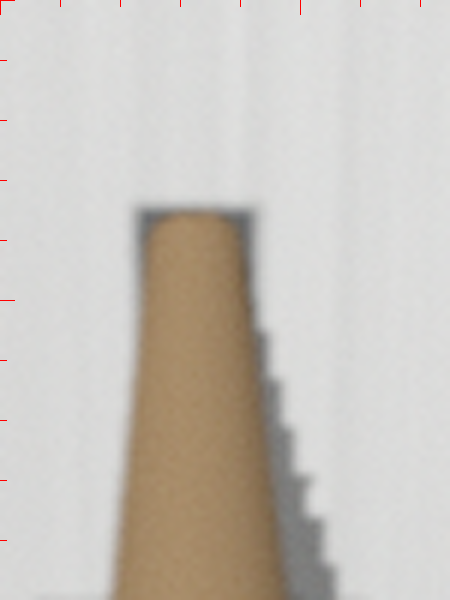

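View pics/s13b.png

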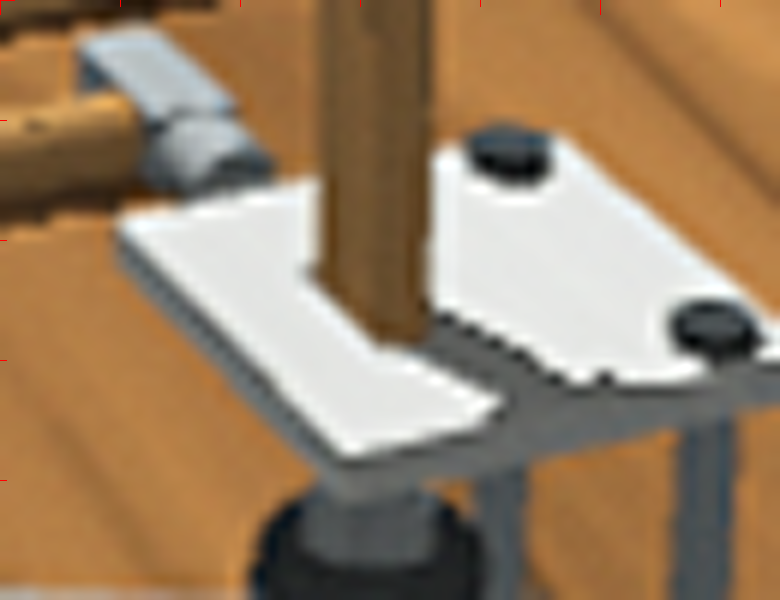

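>>> {"name": "play_rows", "arguments": {"steps": [{"twist": [0,0,0],"travel": [0,0,0.15],"hand": 5},{"twist": [0,0,0],"travel": [0,0,0.1],"hand": 5},{"twist": [0,0,0],"travel": [0,0,0.1],"hand": 5},{"twist": [0,0,0],"travel": [0,0,0.05],"hand": 5},{"twist": [0,0,0],"travel": [0,0,0],"hand": 5}]}}

```text
clock: 19.35
tcp_pos: [0.6149, 0.0761, 0.2573]
ee_rot: [-0.0, 0.674, 0.739, -0.0]
force: [-0.3, 0.1, -1.0]
opening: 0.159
```

>>> {"name": "play_rows", "arguments": {"steps": [{"twist": [0,0,0],"travel": [0,0,0.06],"hand": 5},{"twist": [0,0,0],"travel": [0,0,0.05],"hand": 5},{"twist": [0,0,0],"travel": [0,0,0],"hand": 5}]}}

```text
clock: 19.73
tcp_pos: [0.6149, 0.0761, 0.2561]
ee_rot: [-0.0, 0.674, 0.739, -0.0]
force: [0.8, 0.1, -0.6]
opening: 0.157
```

>>> {"name": "play_rows", "arguments": {"steps": [{"twist": [0,0,0],"travel": [0,0,0.05],"hand": 5},{"twist": [0,0,0],"travel": [0,0,0.05],"hand": 5},{"twist": [0,0,0],"travel": [0,0,0],"hand": 5}]}}

```text
clock: 20.1
tcp_pos: [0.6149, 0.0761, 0.2551]
ee_rot: [-0.0, 0.674, 0.739, -0.0]
force: [0.1, 0.1, -0.3]
opening: 0.155
```

>>> {"name": "play_rows", "arguments": {"steps": [{"twist": [0,0,0],"travel": [0,0,0.04],"hand": 5},{"twist": [0,0,0],"travel": [0,0,0.04],"hand": 5},{"twist": [0,0,0],"travel": [0,0,0],"hand": 5}]}}

```text
clock: 20.48
tcp_pos: [0.6149, 0.0761, 0.2543]
ee_rot: [-0.0, 0.674, 0.739, -0.0]
force: [-0.9, -0.1, 0.2]
opening: 0.159
```

```bash
python3 -c "
from h import *
go(None)
a=cam('scene');b=cam('side'); cv2.imwrite('pics/f.png',a['color'][:,:,::-1]); crop(b,220,60,120,160,4,'pics/fb.png'); go(None)
"
```

```text
clock 20.48 tcp [0.6149 0.0761 0.2543] yang 0.0926 tilt [-0.0001 -0.    ] open 0.159 F [-0.94 -0.06  0.16]
clock 20.57 tcp [0.6149 0.0761 0.2544] yang 0.0926 tilt [ 0. -0.] open 0.156 F [-0.12  0.23 -1.13]
```

View pics/fb.png

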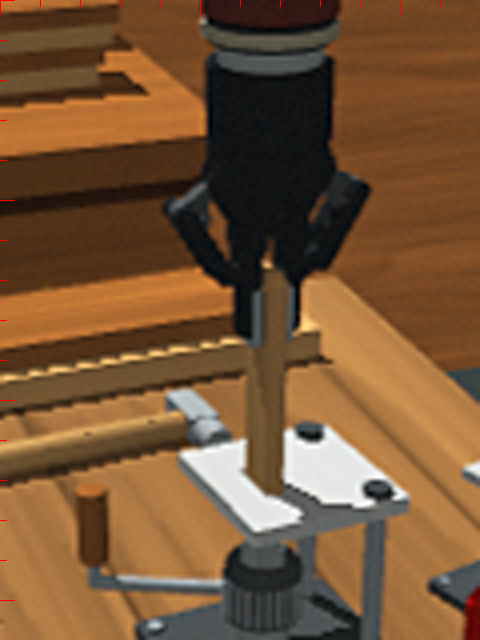

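View pics/f.png

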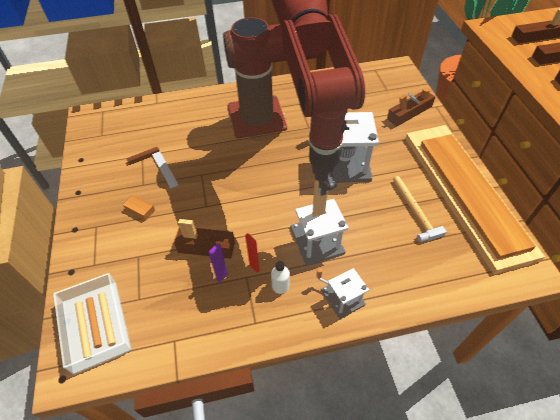

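>>> {"name": "play_rows", "arguments": {"steps": [{"twist": [0,0,0],"travel": [0,0,0.04],"hand": 5},{"twist": [0,0,0],"travel": [0,0,0.03],"hand": 5},{"twist": [0,0,0],"travel": [0,0,0],"hand": 5}]}}

```text
clock: 20.95
tcp_pos: [0.6149, 0.0761, 0.2537]
ee_rot: [-0.0, 0.674, 0.739, -0.0]
force: [0.4, -0.2, -1.2]
opening: 0.157
```

>>> {"name": "play_rows", "arguments": {"steps": [{"twist": [0,0,0],"travel": [0,0,0.03],"hand": 5},{"twist": [0,0,0],"travel": [0,0,0],"hand": 5},{"twist": [0,0,0],"travel": [0,0,0],"hand": 5}]}}

```text
clock: 21.32
tcp_pos: [0.6149, 0.0761, 0.2536]
ee_rot: [0.0, 0.674, 0.739, 0.0]
force: [0.2, -0.7, 1.0]
opening: 0.156
```

>>> {"name": "play_rows", "arguments": {"steps": [{"twist": [0,0,0],"travel": [0,0,0.03],"hand": 5},{"twist": [0,0,0],"travel": [0,0,0],"hand": 5},{"twist": [0,0,0],"travel": [0,0,0],"hand": 5}]}}

```text
clock: 21.7
tcp_pos: [0.615, 0.0761, 0.2535]
ee_rot: [0.0, 0.674, 0.739, 0.0]
force: [-2.3, 0.3, 4.7]
opening: 0.161
```

>>> {"name": "play_rows", "arguments": {"steps": [{"twist": [0,0,0],"travel": [0,0,0],"hand": 5},{"twist": [0,0,0],"travel": [0,0,0],"hand": 5}]}}

```text
clock: 21.95
tcp_pos: [0.615, 0.0761, 0.2535]
ee_rot: [0.0, 0.674, 0.739, 0.0]
force: [-1.6, 0.2, 4.8]
opening: 0.159
```

```bash
python3 -c "
from h import *
go(None); b=cam('side'); go(None); b=cam('side'); go(None)
a=cam('scene'); 
for n,p in [('batten',(.549,-.3065,.135)),]: print(n,pr(a,p))
"
```

```text
clock 21.95 tcp [0.615  0.0761 0.2535] yang 0.0926 tilt [ 0.0005 -0.    ] open 0.159 F [-1.6   0.22  4.83]
clock 22.00 tcp [0.615  0.0761 0.2535] yang 0.0926 tilt [ 0.0005 -0.    ] open 0.153 F [-1.63 -0.66  5.36]
clock 22.05 tcp [0.615  0.0761 0.2535] yang 0.0926 tilt [ 0.0005 -0.    ] open 0.154 F [-1.36  0.8   5.51]
batten [184.68083442 220.79296029]
```

The slat touches the bit's point with about 6 N at a computed end height of 118 mm, exactly the bit point's height. I'll ease it slightly and hand in.

>>> {"name": "play_rows", "arguments": {"steps": [{"twist": [0,0,0],"travel": [0,0,-0.04],"hand": 5},{"twist": [0,0,0],"travel": [0,0,0],"hand": 5},{"twist": [0,0,0],"travel": [0,0,0],"hand": 5}]}}

```text
clock: 22.48
tcp_pos: [0.615, 0.0761, 0.2535]
ee_rot: [0.0, 0.674, 0.739, 0.0]
force: [-0.6, -1.5, 4.1]
opening: 0.158
```

```bash
python3 -c "
from h import *
go(None); print(r.finish_job()); go(None)
"
```

```text
clock 22.48 tcp [0.615  0.0761 0.2535] yang 0.0925 tilt [0.0002 0.    ] open 0.158 F [-0.57 -1.45  4.13]
the job is handed in; nothing more can be done
None
the job is handed in; nothing more can be done
```

The job is handed in at 22.5 s of the 64 s allowed; it gave no verdict.

**What I did:**
- I swung the handle of the middle-sized station clockwise to a sleeve angle of about 1.09 rad, between tight (1.0) and the hard stop (1.15).
- I took the taller round-edged slat out of the rack.
- I lowered the slat through the guard window until it lightly touched the bit's point, and finished holding it there.

**Last checks:**
- **Slat end:** it sat at a computed height of about 118 mm, which is the height of the bit's point. The net upward force was about 4 N.
- **Hold:** the gripper opening stood at about 14 mm, matching the slat's thickness, with the grip set to 45 N. The tool was upright within 0.001 rad.
- **Bystanders:** in the last scene picture the batten, glue bottle, hammer and offcut looked unmoved; I did not measure them.

**Not confirmed or in disagreement:**
- **Jaw tightness:** I inferred it only from the handle angle, good to about 0.03 rad. The jaws themselves were never seen closely.
- **Slot alignment:** the wrist and scene views disagreed by about 1–2 mm along the slot's length. The slat still went through with no noticeable contact force.

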